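# Bring a circuit-board carrier out over the inspection camera and hold it

## Task

Press the ejector pedal of the carrier dock all the way down to its stop, so that the carrier plate's grip comes out from under the hood. Then take the plate by that grip and slide it outward along its deck, without lifting it, until its free end is level with the pointer on the inspection camera; that far out it would tip over the edge, so finish while still holding the plate by its grip, level on the deck and still. Leave the jar, the tape roll and the screwdriver where they are.

Things in the scene. Friction and masses are not known exactly. Their poses are not given: they have to be found in the camera images.
- dock: Fixed grey and aluminium stand, 110 mm wide. Origin at bench level; x axis points OUTWARD (the way the plate slides), z up. Deck top 70 mm above the bench, outer edge at x = +200 mm; 6 mm high rails guide the plate (2.5 mm play each side). A hood (x -90 to -3 mm, top 133 mm above the bench) covers the deck's inner end. The pedal is behind the hood (-x).
- pedal (a joint): Ejector pedal angle in rad: 0 = up (at rest), 0.40 = down on its stop. A spring returns it. Pressing it drives a pusher that shoves the plate outward; when let go the pusher goes back and the plate stays out. Needs about 3 N at the pad to start and up to 10 N just before the rigid stop.
- pedal_pad (a point): Centre of the top of the rubber pedal pad (52 mm along dock x, 62 mm wide; level and 68 mm above the bench at rest). At dock x = -203 mm, hinge 105 mm nearer the hood; fully down the pad centre is about 41 mm lower and the pad slopes by 0.40 rad, its outer end lowest.
- plate: Loose aluminium carrier plate, 240 x 80 x 8 mm, about 0.42 kg, a green circuit board on its outer half (to 17 mm above the underside). Origin at the centre of its underside, x along its length, outward. Starts wholly on the deck, inner end under the hood; pushed out by the pedal its inner end is at about dock x = +8 mm. Let go, it tips at more than about 120 mm overhang.
- plate_grip (a point): Centre of the plate's upright black grip block: 30 mm along the plate, 14 mm thick across it, 46 mm tall above the plate's top (this point is 31 mm above the deck), 93 mm inward of the plate's origin. Under the hood until the pedal has been pressed; then about 23 mm clear of the hood. Pinch it from above across its 14 mm.
- plate_end (a point): Middle of the upper edge of the plate's outer (free) end: 120 mm outward of the plate's origin, 8 mm above its underside.
- mark (a point): Tip of the steel pointer: a thin upright blade, 3 mm thick, on a post at the side of the plate's path, fixed to the black camera box. Level with the plate's top, 5 mm to its side; x axis outward as the dock's. The plate's free end must stop at the middle of the blade's thickness, 145 to 175 mm beyond the deck's edge (differs each time).
- gauge: Fixed black upward-looking inspection camera, box 75 x 75 x 34 mm with a lens on top, beyond the deck's edge under the plate's path, with the pointer on a post at the side away from the robot. Origin at bench level straight below the stop line; axes as the dock's.
- jar_mid (a point): Bystander: clear jar with white cap, 48 mm across, 55 mm tall; its centre. Beside the dock, on the side away from the robot.
- tape_mid (a point): Bystander: roll of tape lying flat, 72 mm across, 18 mm tall; its centre. Beside the dock on the robot's side.
- screwdriver: Bystander: screwdriver, 150 mm long, lying on the bench on the robot's side of the dock; origin under its middle.
Not all that is in view belongs to the job. There is more than one size of the gauge; the one meant has the size given above.

How it is judged:
On the way, in this order (a step that is already met when the one before it is completed fails the run):
1. the pedal is pressed down to its stop (value of joint pedal above 0.375 rad), for 0.1 s.
2. the plate, in the fingers' hold, has its free end at the pointer (x of plate_end in the frame of mark between -0.005 and 0.005 m and contact force between the fingers and plate above 1 N), for 0.2 s.
At the end, for the whole second after the job is handed in: The plate's free end is within 5 mm of the pointer along the sliding direction and within 5 mm of its height (so the plate is down on the deck), the plate tilts less than 3 degrees, is still, is not carried by the camera or pointer, the fingers touch it with more than 1 N, and the pedal is up again (all of step 2 and z of plate_end in the frame of mark between -0.005 and 0.005 m and angle between plate's own z axis and vertical below 0.05 rad and contact force between plate and gauge below 0.3 N and linear speed of plate below 0.01 m/s and value of joint pedal below 0.05 rad); the arm keeps its last pose, push and grip.
It fails at once if the plate is lifted off its deck (z of plate in the frame of dock above 0.085 m).
It fails at once if the plate tips or falls (angle between plate's own z axis and vertical above 0.15 rad).
It fails at once if a bystander (jar, tape roll, screwdriver) is disturbed (distance of any of jar_mid, tape_mid, screwdriver from where it was at the start of the episode above 0.03 m).
It also fails if it takes over 45 s, if anything falls off the work surface, if the arm or the gripper's body presses on something with over 40 N, if the wrist force passes 120 N, or if a joint passes its speed limit or range.

## Robot

A 6-joint arm with a two-finger parallel gripper is mounted at the origin on the work surface. World frame = base frame: x ahead of the robot, y to its left, z up, the work surface at z = 0. Lengths are in m, angles in rad, forces in N, time in s.
With the tool pointing down it reaches from about 0.25 to 0.775 m from the base axis. Payload 4 kg.
Tool frame: the origin (TCP) lies midway between the tips of the shut fingers; the grasp point (between the pads) lies 19 mm behind it; y points along the fingers, x is the direction in which the jaws open and shut, and the axes are right-handed (so a half turn about y gives the same grasp; the last joint's range is limited). The gripper opens to 94 mm and grips with 3 to 60 N. Pads are 16 mm wide; open, the fingers measure 119 mm over their backs; the gripper's body (75 mm by 177 mm) begins 78 mm behind the grasp point.
Start: joints at [-1.372, 0.087, 1.371, -0, 1.684, -0.103], TCP at [0.163, -0.525, 0.206] pointing down, gripper open.
Joint ranges: [-3.1, 3.1], [-0.76, 2.03], [0.27, 2.55], [-1.08, 4.22], [0.17, 2.65], [-2.57, 2.57]. Speed limits (rad/s): [2.79, 2.79, 3.14, 3.14, 3.14, 3.14].

## Interface

Orientations are given as [roll, pitch, yaw] about the fixed x, y, z axes, in that order (R = Rz(yaw) Ry(pitch) Rx(roll)).
In Python, from bench import robot gives the robot as it stands.
- The arm moves only by the shell command python3 -m creep 'ROWS'. ROWS is JSON, a list of rows, each a list of 7 numbers: the shift along the tool's x, y, z in mm, then the turn, a rotation vector about the tool's x, y, z in degrees, then the closure in counts, from 0 (fully open) to 255 (shut). A call has 1 to 5 rows; each row is the pose to reach, as a shift and turn from the pose commanded when the call began, along the tool's axes at that moment; what a row does not reach only later rows make up. A row lasts 1/8 s, in which the tool goes at most 62.5 mm and 10.7 degrees, less where a joint would pass 70% of its speed; a pose out of reach is approached as far as the arm can. A call with a gripper value outside its range is refused whole. The fingers move at their own pace and stop on an object; the grip force is fixed at half the most. Time passes only in rows, so rows that repeat a pose let the fingers close. It gives the time, the measured TCP pose, the force and the opening at its end, in the units of the state.
- robot.get_obs(): the state, without advancing time (a new reading comes with each control period).
- robot.snapshot(name): name is "scene" or "side" or "wrist"; returns a dict with "color" (480x640x3 uint8, blue, green, red), "fx", "fy", "cx", "cy" (pixels), "world_from_camera" (4x4, takes a point from camera to world coordinates); the wrist camera has in their place "mount" (4x4, takes a point from camera to tool coordinates, whose origin is the TCP and whose axes are the tool frame's). Camera axes: x right, y down, z forward; pixel columns grow to the right and rows downward; lengths in m; the calibration is good to about 2 mm. The wrist camera is an equidistant fisheye: a pixel r from the principal point sees the ray r / f radians off the axis. A picture is of the moment at which its call begins: read the wrist's pose just before it. There is no depth.
- robot.close_job(): hands the job in, once; it reports no verdict.
Trained networks look in the newest picture that a camera, given by its name, has taken for a name from the list of things; names that differ only in an ending like _2 or _b are one class to them, and where a whole thing is asked for, a point or a joint stands for the part that bears it (a point fixed in the world has none). Each returns a list of dicts, best first, with "p" (0 to 1); they miss things now and then, are a little off and sometimes report something else, mostly with a low value. They report only what shows in the picture. A call takes as long as a camera call. They do not tell look-alikes from the thing itself.
- robot.spot_in(name, camera): "point" ([x, y, z] in m, in world coordinates, good to about 4 mm: the middle of the surface that is visible of it).
- robot.landmark_of(name, camera): "point" ([x, y, z] in m, in world coordinates, good to about 4 mm: a listed point, or the origin of a listed thing).
The state is a dict: "time": time; "joint_positions": joint angles; "qvel": joint speeds; "joint_torque": joint torques, N m; "tool_pos": TCP position; "ee_rot": TCP orientation; "wrist_force": force on the tool from outside, world axes, zero at the start; "wrist_torque": the same for the moment, N m; "width": finger opening in m.
Only numpy, scipy, OpenCV 4.12 (cv2) and the standard library are available. Lean on these libraries where they do the work, as an engineer would, in place of code of your own. Each camera call takes 0.05 s, during which the arm holds its last target.

## Working session

There is one attempt and no reset: what is moved stays moved. The work goes in short steps, Python scripts to look and compute and a shell command to move; the robot and the scene stay as the last step left them, time stands still between calls to the robot, and variables do not carry over. Pictures are saved under pics/ and viewed, and the job is handed in when it is done.

```bash
ls && mkdir -p pics && python3 - <<'E'
from bench import robot
import cv2
print(robot.get_obs())
for n in ("scene","side","wrist"):
    s=robot.snapshot(n); cv2.imwrite(f"pics/{n}0.png",s["color"])
    print(n,{k:(v.tolist() if hasattr(v,'tolist') else v) for k,v in s.items() if k!="color"})
    for t in ("dock","pedal_pad","plate","plate_grip","plate_end","mark","gauge","jar_mid","tape_mid","screwdriver"):
        print(t,[(round(d["p"],2),[round(float(x),4) for x in d["point"]]) for d in robot.landmark_of(t,n)])
E
```

```text
pics
{'time': 0.0, 'joint_positions': array([-1.37207219e+00,  8.79519480e-02,  1.37221909e+00, -2.33469757e-05,
        1.68358859e+00, -1.03109202e-01]), 'qvel': array([-0.00030103, -0.00185413, -0.00074997,  0.00085813,  0.00256633,
       -0.00016256]), 'joint_torque': array([-2.35715379e-04, -3.40187824e+01, -3.02426183e+01,  7.16951396e-02,
        3.31080216e-02, -1.73124267e-04]), 'tool_pos': array([ 0.16337569, -0.52461318,  0.20432368]), 'ee_rot': array([-1.57059637,  0.00215786, -1.26896537]), 'wrist_force': array([-0.52712093,  0.00136367,  0.02789443]), 'wrist_torque': array([ 0.07221954,  0.0041067 , -0.04023296]), 'width': 0.09360912678242345}
scene {'fx': 517.6341580090722, 'fy': 517.6341580090722, 'cx': 317.78141121300746, 'cy': 238.40278059243747, 'world_from_camera': [[-0.7039174737962871, 0.6116789679553241, -0.36103882096716877, 1.020587022048103], [0.7101932736872952, 0.5980990885166902, -0.37135292421741756, 0.7747456022947573], [-0.011211783692897489, -0.5178091544928635, -0.8554226881663881, 1.3424523521523355], [0.0, 0.0, 0.0, 1.0]]}
dock [(0.58, [0.5542, 0.
[... 1579 characters left out ...]
])]
jar_mid [(0.88, [0.683, 0.0138, 0.0276])]
tape_mid [(0.77, [0.4573, 0.2559, 0.0097]), (0.22, [0.5382, -0.1912, 0.0723])]
screwdriver [(0.81, [0.445, 0.0295, 0.0024])]
wrist {'fx': 371.64829954431775, 'fy': 371.64829954431775, 'cx': 321.51470194873707, 'cy': 234.99128727313615, 'mount': [[0.9999999763059557, -0.00011728956752581796, -0.0001833882275523741, 0.0007468174739484468], [0.00014460983224064402, -0.27177170075780055, 0.9623617416310802, -0.17863235486704837], [-0.00016271472298034245, -0.9623617453485809, -0.2717716773572056, 0.07880616847754042], [0.0, 0.0, 0.0, 1.0]]}
dock []
pedal_pad []
plate []
plate_grip []
plate_end []
mark []
gauge []
jar_mid []
tape_mid []
screwdriver []
```

View pics/scene0.png

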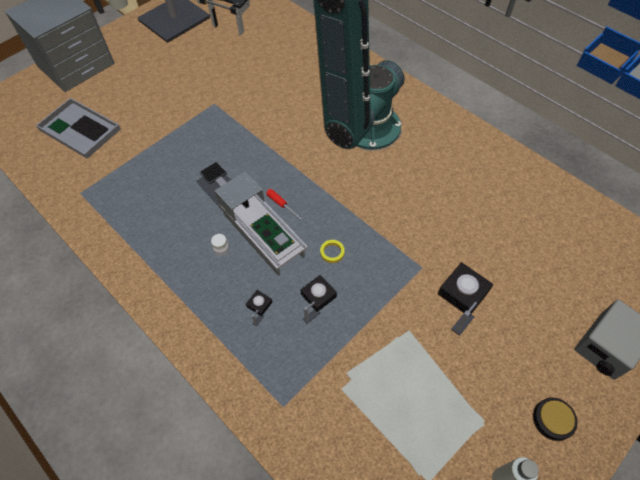

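View pics/side0.png

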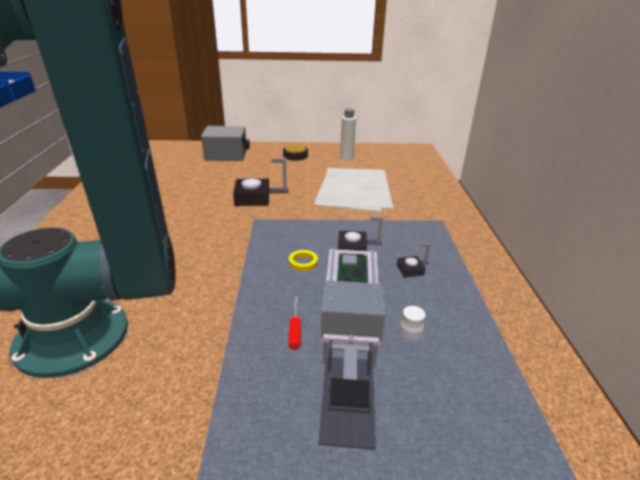

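View pics/wrist0.png

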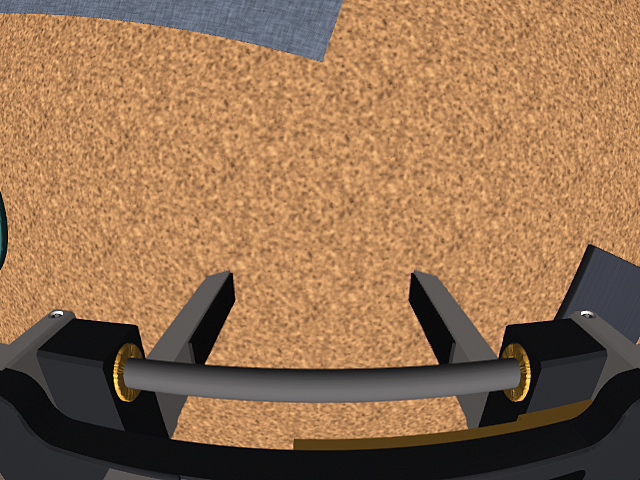

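Candidates for the gauge or mark in the scene picture:
- Box at (318,292): sits in line with the deck's outer end.
- Small box at (259,302): off to the side.
- Large box at (466,287): far off.

The plate look-alike is the tray at (78,128). By the description I choose the box at (318,292), and I'll check it in a close crop.

```bash
cat > h.py <<'E'
import numpy as np, cv2
from scipy.spatial.transform import Rotation as Ro
def proj(s,P):
    T=np.linalg.inv(np.array(s["world_from_camera"])); p=T[:3,:3]@np.array(P)+T[:3,3]
    return s["fx"]*p[0]/p[2]+s["cx"], s["fy"]*p[1]/p[2]+s["cy"]
def tri(obs):  # obs list of (origin, dir)
    A=np.zeros((3,3));b=np.zeros(3)
    for o,d in obs:
        d=d/np.linalg.norm(d);M=np.eye(3)-np.outer(d,d);A+=M;b+=M@o
    return np.linalg.solve(A,b)
def ray(s,u,v):
    T=np.array(s["world_from_camera"]);return T[:3,3],T[:3,:3]@np.array([(u-s["cx"])/s["fx"],(v-s["cy"])/s["fy"],1])
def wpose(s,obs):
    T=np.eye(4);T[:3,:3]=Ro.from_euler('xyz',obs["ee_rot"]).as_matrix();T[:3,3]=obs["tool_pos"];return T@np.array(s["mount"])
def wray(s,T,u,v):
    x,y=u-s["cx"],v-s["cy"];r=np.hypot(x,y);th=r/s["fx"]
    d=np.array([np.sin(th)*x/max(r,1e-9),np.sin(th)*y/max(r,1e-9),np.cos(th)]);return T[:3,3],T[:3,:3]@d
def wproj(s,T,P):
    p=np.linalg.inv(T)@np.append(P,1);r=np.hypot(p[0],p[1]);th=np.arctan2(r,p[2])*s["fx"]
    return s["cx"]+th*p[0]/r, s["cy"]+th*p[1]/r
def goto(obs,P,yaw):
    R=Ro.from_euler('xyz',obs["ee_rot"]);Rt=Ro.from_euler('xyz',[-np.pi/2,0,yaw])
    d=R.inv().apply(np.array(P)-obs["tool_pos"])*1000
    return np.round(d,1), np.round(np.degrees((R.inv()*Rt).as_rotvec()),2)
E
python3 - <<'E'
from h import *
from bench import robot
a=cv2.imread("pics/scene0.png")[150:340,180:380]; b=cv2.imread("pics/side0.png")[190:450,260:450]
cv2.imwrite("pics/c1.png",cv2.resize(a,None,fx=4,fy=3.1,interpolation=cv2.INTER_CUBIC)[:600,:800]) if 0 else cv2.imwrite("pics/c1.png",cv2.resize(a,(630,600),interpolation=cv2.INTER_CUBIC))
cv2.imwrite("pics/c2.png",cv2.resize(b,(438,600),interpolation=cv2.INTER_CUBIC))
print(goto(robot.get_obs(),[0.54,-0.14,0.25],-0.1))
E
```

```text
(array([-255.8,  -44.5,  474. ]), array([ 0.000e+00, -6.698e+01,  1.000e-02]))
```

View pics/c1.png

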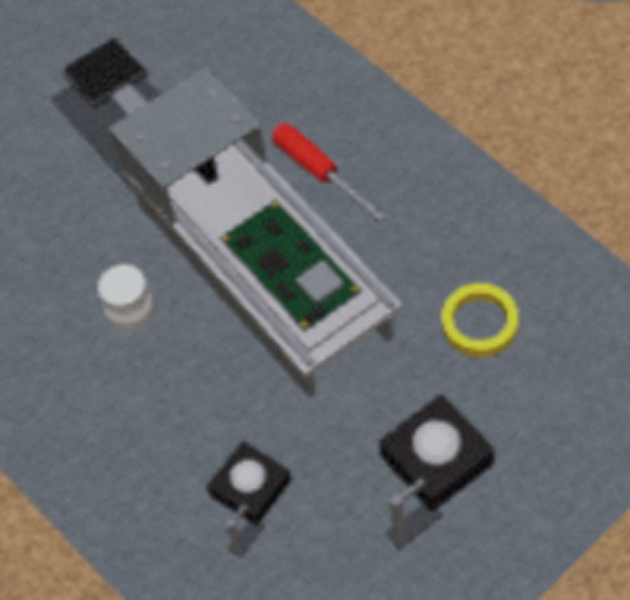

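View pics/c2.png

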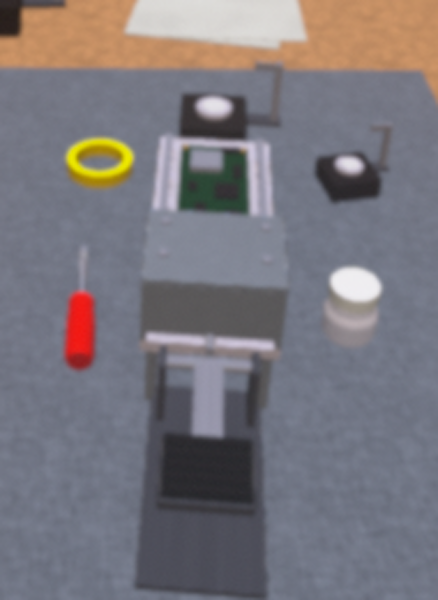

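The crop confirms the choice. The box at (437,445) in the crop lies on the line of the deck, with its pointer on the side away from the robot. The smaller box at (248,478) is off to one side. The pedal pad is at (105,70), and the grip just shows at the hood edge at (207,170). Next I move above the dock's pedal side.

```bash
python3 -m creep '[[-28,-10,52,0,-8,0,255],[-56,-20,104,0,-17,0,255],[-84,-30,156,0,-26,0,255],[-112,-40,208,0,-35,0,255],[-140,-45,260,0,-44,0,255]]'
python3 - <<'E'
from h import *
from bench import robot
print(goto(robot.get_obs(),[0.54,-0.14,0.25],-0.1))
E
```

```text
time: 2.28
tool_pos: [0.3714, -0.3129, 0.2514]
ee_rot: [-1.571, -0.002, -0.496]
wrist_force: [0.3, -0.0, 0.9]
width: 0.0472
(array([ 66. ,   1.4, 232.3]), array([  0.06, -22.7 ,   0.1 ]))
```

```bash
python3 -m creep '[[14,0,55,0,-7,0,255],[28,0,110,0,-15,0,255],[45,0,165,0,-22.7,0,255],[60,0,215,0,-22.7,0,255],[66,0,232,0,-22.7,0,255]]'
python3 - <<'E'
from h import *
from bench import robot
o=robot.get_obs(); s=robot.snapshot("wrist"); cv2.imwrite("pics/w1.png",s["color"]); print(o["tool_pos"],o["ee_rot"],o["qvel"].round(3))
for t in ("pedal_pad","plate_grip","dock","plate","plate_end","mark"):
        print(t,[(round(d["p"],2),[round(float(x),4) for x in d["point"]]) for d in robot.landmark_of(t,"wrist")])
E
```

```text
time: 2.9
tool_pos: [0.5407, -0.1403, 0.25]
ee_rot: [-1.571, 0.001, -0.101]
wrist_force: [0.0, -0.3, -0.1]
width: 0.0009
[ 0.54073944 -0.14026234  0.25003321] [-1.57053043e+00  6.33274820e-04 -1.01438405e-01] [ 0.19   0.161 -0.177 -0.029  0.022  0.219]
pedal_pad [(0.87, [0.538, -0.1915, 0.0704]), (0.6, [0.6842, 0.009, 0.0252])]
plate_grip []
dock [(0.6, [0.5561, 0.011, -0.0019])]
plate []
plate_end []
mark []
```

View pics/w1.png

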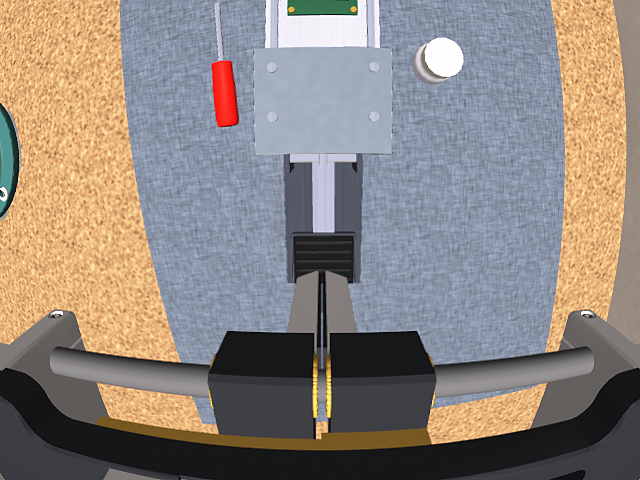

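The wrist picture shows the hood with corners at about (255,48), (391,47), (255,154) and (391,154). The pedal pad is at (323,256), squarely under the tool axis. The screwdriver (225,90) and the jar (440,60) are both clear of the path.

```bash
python3 - <<'E'
from h import *
from bench import robot
o=robot.get_obs(); s=robot.snapshot("wrist"); T=wpose(s,o); cv2.imwrite("pics/w2.png",s["color"])
print(o["tool_pos"],o["ee_rot"])
im=s["color"]; c=cv2.resize(im[30:290,240:410],None,fx=2.3,fy=2.3,interpolation=cv2.INTER_CUBIC); cv2.imwrite("pics/w2c.png",c)
for t in ("pedal_pad","dock"):
        print(t,[(round(d["p"],2),[round(float(x),4) for x in d["point"]]) for d in robot.landmark_of(t,"wrist")])
def at(u,v,z):
    a,d=wray(s,T,u,v); return (a+d*(z-a[2])/d[2])[:2].round(4)
for uv in ((255,48),(391,47),(255,154),(391,154)): print(uv,at(*uv,0.133))
for uv in ((293,234),(353,234),(295,276),(353,276)): print(uv,at(*uv,0.068))
E
```

```text
[ 0.53859418 -0.14382547  0.25081106] [-1.57143587e+00 -2.41253443e-04 -1.07201870e-01]
pedal_pad [(0.56, [0.5366, -0.1922, 0.0675])]
dock [(0.95, [0.5546, 0.0095, 0.0014])]
(255, 48) [0.502  0.0096]
(391, 47) [ 0.6094 -0.0009]
(255, 154) [ 0.4922 -0.0765]
(391, 154) [ 0.6006 -0.0881]
(293, 234) [ 0.5074 -0.1633]
(353, 234) [ 0.5678 -0.1699]
(295, 276) [ 0.5035 -0.209 ]
(353, 276) [ 0.5641 -0.2155]
```

View pics/w2c.png

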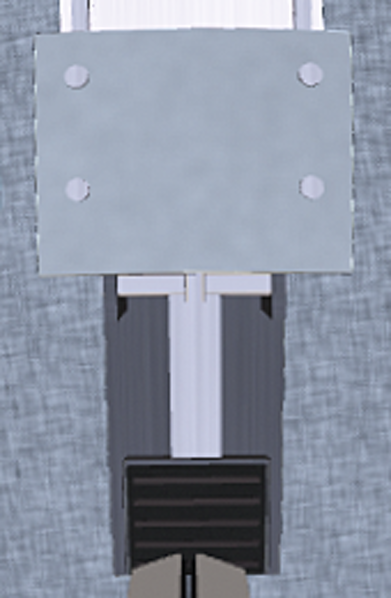

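```bash
python3 - <<'E'
from h import *
from bench import robot
o=robot.get_obs(); s=robot.snapshot("wrist"); T=wpose(s,o); cv2.imwrite("pics/w3.png",s["color"])
im=s["color"]; print(o["tool_pos"],o["ee_rot"])
c=np.array([[256,43],[393,44.3],[256.5,148.7],[393,149.1]],np.float32).reshape(-1,1,2)
g=cv2.cvtColor(im,cv2.COLOR_BGR2GRAY)
c=cv2.cornerSubPix(g,c,(5,5),(-1,-1),(3,50,0.01)).reshape(-1,2); print(c)
def at(u,v,z):
    a,d=wray(s,T,u,v); return (a+d*(z-a[2])/d[2])[:2]
q=np.array([at(*x,0.133) for x in c]);print(q.round(4))
m=q.mean(0); u=(q[0]+q[1]-q[2]-q[3]);u/=np.linalg.norm(u); v=(q[1]+q[3]-q[0]-q[2]);v/=np.linalg.norm(v)
print("yaw from long",-np.arctan2(u[0],u[1]),"from cross",np.arctan2(v[1],v[0]), "sizes",np.linalg.norm(q[0]-q[2]),np.linalg.norm(q[0]-q[1]))
yaw=-np.arctan2(u[0],u[1]);O=m+u*0.0465;print("dock",O,"pad",O-u*0.203)
print(goto(o,[*(O-u*0.203),0.085],-0.108))
E
```

```text
[ 0.53888364 -0.14338984  0.25076569] [-1.57112107e+00 -3.99090255e-04 -1.06604833e-01]
[[255.13803   44.452423]
 [392.76532   43.679363]
 [256.18375  150.22368 ]
 [392.8211   148.61884 ]]
[[ 0.5027  0.0131]
 [ 0.6114  0.0024]
 [ 0.4939 -0.0731]
 [ 0.6027 -0.0833]]
yaw from long -0.10161582622674417 from cross -0.09597577061835301 sizes 0.08664499964429058 0.10927722172458448
dock [0.55736834 0.01100368] pad [ 0.53677581 -0.19094916]
(array([  2.9, 165.8, -47.5]), array([0.02, 0.08, 0.02]))
```

```bash
python3 -m creep '[[3,40,-35,0,0,0,255],[3,95,-46,0,0,0,255],[3,145,-46,0,0,0,255],[3,165,-46,0,0,0,255],[3,165,-46,0,0,0,255]]'
python3 - <<'E'
from h import *
from bench import robot
o=robot.get_obs(); s=robot.snapshot("wrist"); T=wpose(s,o); cv2.imwrite("pics/w4.png",s["color"]); print(o["wrist_force"],o["tool_pos"],o["ee_rot"])
s=robot.snapshot("side"); cv2.imwrite("pics/s4.png",cv2.resize(s["color"][220:460,250:450],None,fx=2.5,fy=2.5))
E
```

```text
time: 4.08
tool_pos: [0.5359, -0.1881, 0.0832]
ee_rot: [-1.569, 0.005, -0.105]
wrist_force: [0.5, -1.9, 0.9]
width: 0.0006
[ 0.46368493 -1.88394345  0.89489767] [ 0.53590685 -0.18814234  0.08318577] [-1.56932703  0.00466445 -0.10547365]
```

View pics/w4.png

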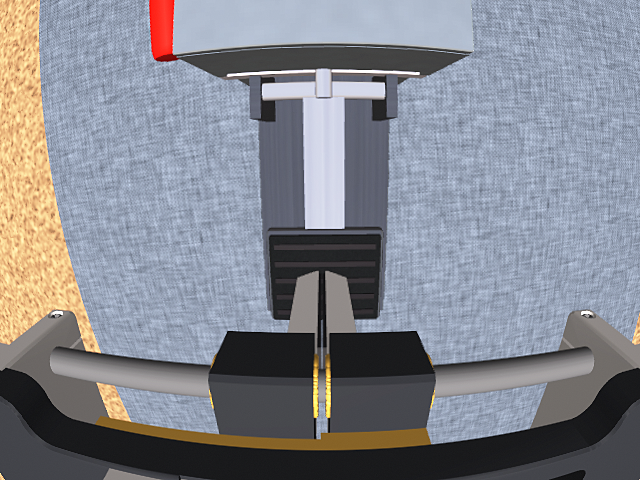

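View pics/s4.png

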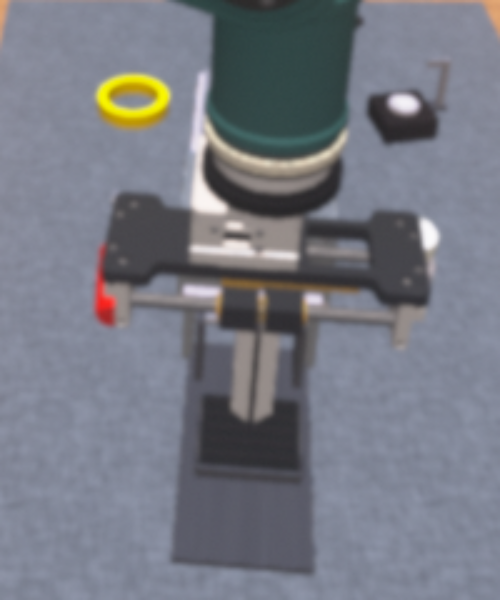

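```bash
python3 -m creep '[[0,12,-2,0,0,0,255],[0,22,-1,0,0,0,255],[0,30,1,0,0,0,255],[0,38,3,0,0,0,255],[0,43,5,0,0,0,255]]'
```

```text
time: 4.8
tool_pos: [0.5391, -0.188, 0.0448]
ee_rot: [-1.58, -0.004, -0.106]
wrist_force: [-2.5, -9.5, 6.8]
width: 0.0002
```

```bash
python3 -m creep '[[0,3,1,0,0,0,255],[0,5,1,0,0,0,255]]'
```

```text
time: 5.05
tool_pos: [0.5393, -0.1871, 0.0402]
ee_rot: [-1.58, -0.004, -0.106]
wrist_force: [-2.0, -7.9, 8.0]
width: 0.0004
```

```bash
python3 -m creep '[[0,3,0,0,0,0,255],[0,6,0,0,0,0,255],[0,8,0,0,0,0,255]]'
```

```text
time: 5.42
tool_pos: [0.5395, -0.1856, 0.0323]
ee_rot: [-1.577, -0.004, -0.105]
wrist_force: [-2.8, -4.3, 9.5]
width: 0.0004
```

```bash
python3 -m creep '[[0,3,0,0,0,0,255],[0,5,0,0,0,0,255],[0,5,0,0,0,0,255]]'
```

```text
time: 5.8
tool_pos: [0.5397, -0.185, 0.0294]
ee_rot: [-1.576, -0.005, -0.105]
wrist_force: [-5.7, -2.8, 18.1]
width: 0.0001
```

```bash
python3 -m creep '[[0,2,0,0,0,0,255],[0,2,0,0,0,0,255]]'
python3 - <<'E'
from h import *
from bench import robot
s=robot.snapshot("scene"); cv2.imwrite("pics/sc5.png",cv2.resize(s["color"][140:320,180:360],None,fx=3.3,fy=3.3,interpolation=cv2.INTER_CUBIC))
for n in ("scene",):
  for t in ("plate_end","plate_grip"):
        print(t,[(round(d["p"],2),[round(float(x),4) for x in d["point"]]) for d in robot.landmark_of(t,n)])
E
```

```text
time: 6.05
tool_pos: [0.5398, -0.185, 0.029]
ee_rot: [-1.576, -0.005, -0.105]
wrist_force: [-8.3, -1.3, 23.5]
width: 0.0005
plate_end [(0.84, [0.5774, 0.2569, 0.0789])]
plate_grip [(0.66, [0.5599, 0.0465, 0.1005])]
```

View pics/sc5.png

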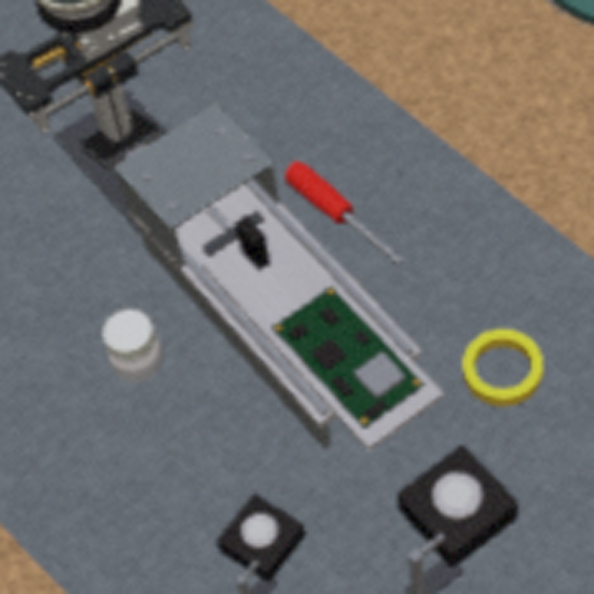

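The pedal is on its stop: the force rose to 23.5 N with almost no further travel. The picture shows the grip at (252,240), clear of the hood, and the plate's end past the deck edge at (405,415). I now raise the arm, open the fingers and move above the grip.

```bash
python3 -m creep '[[0,-20,-2,0,0,0,255],[0,-60,-2,0,0,0,255],[0,-115,-2,0,0,0,255],[0,-170,0,0,0,0,255],[0,-200,40,0,0,0,120]]' && python3 -m creep '[[0,0,55,0,0,0,120],[0,0,110,0,0,0,60],[0,0,150,0,0,0,60],[0,0,172,0,0,0,60],[0,0,172,0,0,0,60]]'
python3 - <<'E'
from h import *
from bench import robot
o=robot.get_obs(); s=robot.snapshot("wrist"); T=wpose(s,o); cv2.imwrite("pics/w6.png",s["color"]); print(o["wrist_force"],o["tool_pos"],o["ee_rot"],o["qvel"].round(2))
for t in ("plate_grip","dock","plate_end","mark","plate"):
        print(t,[(round(d["p"],2),[round(float(x),4) for x in d["point"]]) for d in robot.landmark_of(t,"wrist")])
E
```

```text
time: 6.82
tool_pos: [0.5433, -0.1442, 0.2258]
ee_rot: [-1.572, -0.005, -0.109]
wrist_force: [0.7, -0.1, 0.1]
width: 0.0075
time: 7.45
tool_pos: [0.5603, 0.0298, 0.222]
ee_rot: [-1.571, 0.001, -0.102]
wrist_force: [-0.4, -0.3, -0.3]
width: 0.0571
[-0.35600026 -0.30248137 -0.26025946] [0.56025168 0.02980835 0.22195209] [-1.57080728e+00  7.02752830e-04 -1.01821942e-01] [-0.04 -0.    0.   -0.02 -0.   -0.01]
plate_grip [(0.86, [0.5631, 0.0457, 0.1001])]
dock [(0.9, [0.5577, 0.0113, -0.0011])]
plate_end []
mark [(0.38, [0.5372, -0.1905, 0.0702])]
plate [(0.56, [0.5666, 0.1433, 0.0685])]
```

View pics/w6.png

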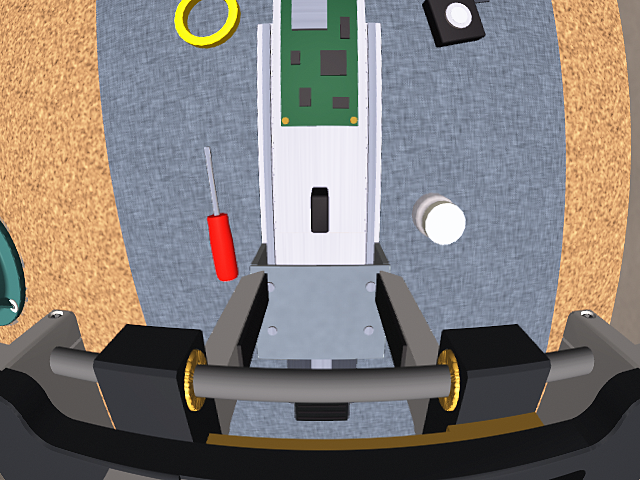

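Wrist view: the grip's top is at about (320,205), with the deck straight along the image columns. The fingers straddle it, and the jar (445,223) and screwdriver (220,215) are clear. I measure the grip and the deck line more closely.

```bash
python3 - <<'E'
from h import *
from bench import robot
o=robot.get_obs(); s=robot.snapshot("wrist"); T=wpose(s,o); im=s["color"]
a=cv2.resize(im[100:280,240:400],None,fx=3.3,fy=3.3,interpolation=cv2.INTER_CUBIC)
sc=robot.snapshot("scene"); b=cv2.resize(sc["color"][190:250,220:300],None,fx=7,fy=7,interpolation=cv2.INTER_CUBIC)
cv2.imwrite("pics/w7.png",a); cv2.imwrite("pics/sc7.png",b)
print(o["tool_pos"],o["ee_rot"])
E
```

```text
[0.56041038 0.02720529 0.22237382] [-1.57109116e+00  1.13063733e-04 -1.06568350e-01]
```

View pics/w7.png

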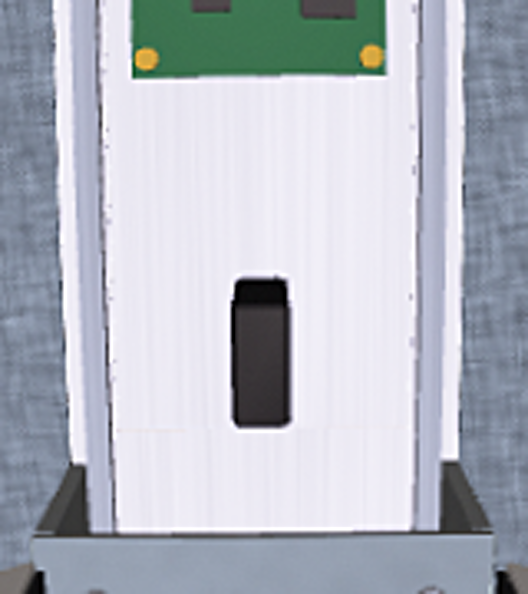

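View pics/sc7.png

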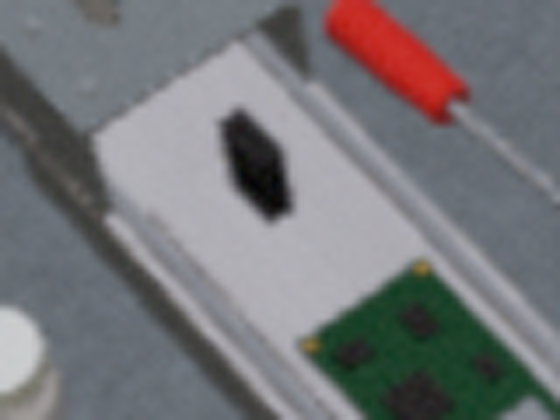

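```bash
python3 - <<'E'
from h import *
from bench import robot
o=robot.get_obs(); s=robot.snapshot("wrist"); T=wpose(s,o)
def at(u,v,z):
    a,d=wray(s,T,u,v); return (a+d*(z-a[2])/d[2])[:2].round(4)
C=lambda x,y:(x/3.3+240,y/3.3+100)
print(o["tool_pos"],o["ee_rot"])
print("grip ctr",at(*C(262,365),.124)," ends",at(*C(262,303),.124),at(*C(262,427),.124)," sides",at(*C(233,365),.124),at(*C(291,365),.124))
print("foot outer", at(*C(262,278),.078))
print("plate inner end",at(*C(262,430),.078),"side edges",at(*C(108,150),.078),at(*C(415,150),.078),at(*C(113,500),.070),at(*C(410,500),.070))
print("hood edge",at(*C(34,535),.133),at(*C(492,535),.133))
print(goto(o,[0.5610,0.0460,0.124],-0.10))
E
```

```text
[0.56041843 0.02745386 0.22247924] [-1.57097378e+00 -3.16909235e-05 -1.06250839e-01]
grip ctr [0.5608 0.0469]  ends [0.5623 0.0614] [0.5592 0.0322]  sides [0.5541 0.0477] [0.5674 0.0462]
foot outer [0.562  0.0607]
plate inner end [0.5575 0.0192] side edges [0.5255 0.0993] [0.6056 0.0907] [0.5127 0.001 ] [ 0.597 -0.008]
hood edge [0.5033 0.0142] [0.6104 0.0028]
(array([-1.4, 98.5, 18.5]), array([ 0.01, -0.36,  0.  ]))
```

```bash
python3 -m creep '[[-1,30,12,0,0,0,60],[-1,60,19,0,0,0,60],[-1,85,19,0,0,0,60],[-1,85,19,0,0,0,60]]'
python3 - <<'E'
from h import *
from bench import robot
o=robot.get_obs(); s=robot.snapshot("wrist"); T=wpose(s,o); im=s["color"]; cv2.imwrite("pics/w8.png",im)
print(o["tool_pos"],o["ee_rot"],o["width"]); print(goto(o,[0.5610,0.0465,0.083],-0.105), wproj(s,T,[0.5608,0.0467,0.124]))
E
```

```text
time: 8.4
tool_pos: [0.5598, 0.0471, 0.1349]
ee_rot: [-1.571, 0.005, -0.105]
wrist_force: [0.2, -0.7, 1.1]
width: 0.0717
[0.55975337 0.04710867 0.13493734] [-1.57142925  0.0053819  -0.10516128] 0.0716819866790129
(array([ 1.6, 51.9, -0.4]), array([ 0.04, -0.01, -0.31])) (np.float64(323.7602932225869), np.float64(278.91624645938356))
```

View pics/w8.png

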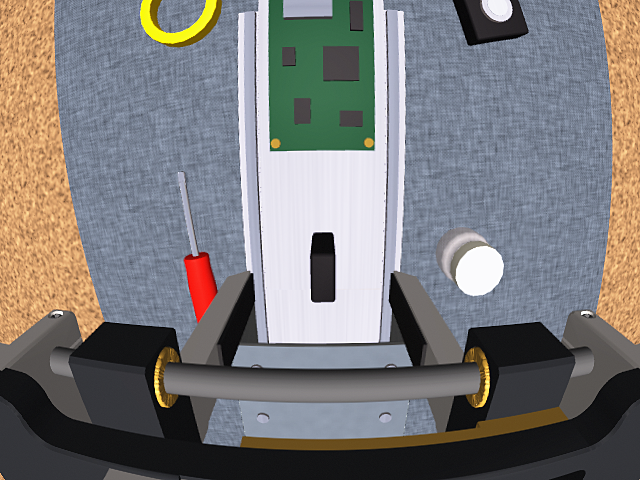

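The grip's top centre is at (323,278), and my prediction was (323.8,278.9), so the position holds. Next I go down and close.

```bash
python3 -m creep '[[1,15,0,0,0,0,60],[1,35,0,0,0,0,60],[1,50,0,0,0,0,60],[1,51,0,0,0,0,60],[1,51,0,0,0,0,150]]' && python3 -m creep '[[0,0,0,0,0,0,255],[0,0,0,0,0,0,255],[0,0,0,0,0,0,255],[0,0,0,0,0,0,255],[0,0,0,0,0,0,255]]'
```

```text
time: 9.07
tool_pos: [0.5629, 0.0472, 0.087]
ee_rot: [-1.571, -0.001, -0.105]
wrist_force: [0.1, 1.2, 0.6]
width: 0.065
time: 9.7
tool_pos: [0.5622, 0.0472, 0.0864]
ee_rot: [-1.571, 0.001, -0.105]
wrist_force: [-1.7, -0.3, 1.3]
width: 0.0153
```

The grasp closes properly (15 mm on the 14 mm grip). The pointer is still known only to about 4 mm, so before sliding I open again, rise straight up, and look at the plate's end and the pointer together with the wrist camera.

```bash
python3 -m creep '[[0,0,0,0,0,0,60],[0,0,0,0,0,0,60],[0,-5,0,0,0,0,60],[0,-35,0,0,0,0,60],[0,-75,5,0,0,0,60]]' && python3 -m creep '[[0,0,50,0,0,0,60],[0,0,105,0,0,0,60],[0,0,160,0,0,0,60],[0,0,195,0,0,0,60],[0,0,195,0,0,0,60]]'
python3 - <<'E'
from h import *
from bench import robot
import time
o=robot.get_obs(); s=robot.snapshot("wrist")
o=robot.get_obs(); s=robot.snapshot("wrist"); T=wpose(s,o); cv2.imwrite("pics/w9.png",s["color"]); print(o["wrist_force"],o["tool_pos"],o["ee_rot"],o["qvel"].round(3))
np.savez("w9.npz",T=T,im=s["color"])
for t in ("plate_end","mark","gauge"):
        print(t,[(round(d["p"],2),[round(float(x),4) for x in d["point"]]) for d in robot.landmark_of(t,"wrist")])
E
```

```text
time: 10.32
tool_pos: [0.5621, 0.052, 0.1613]
ee_rot: [-1.571, 0.003, -0.105]
wrist_force: [-0.5, -0.3, 0.8]
width: 0.0617
time: 10.95
tool_pos: [0.5831, 0.2486, 0.1613]
ee_rot: [-1.571, 0.0, -0.101]
wrist_force: [-0.1, -0.4, -0.2]
width: 0.0724
[ 0.12662731 -0.3835043  -0.0893079 ] [0.58321463 0.24692134 0.16143134] [-1.57147253e+00 -6.59690223e-05 -1.02846159e-01] [-0.039 -0.017  0.018 -0.009  0.001 -0.001]
plate_end [(0.72, [0.5814, 0.268, 0.076]), (0.21, [0.685, 0.0086, 0.0271])]
mark [(0.94, [0.6366, 0.3546, 0.0745]), (0.66, [0.7473, 0.2578, 0.0582])]
gauge [(0.63, [0.7226, 0.2521, 0.0024]), (0.6, [0.5863, 0.3632, 0.0014])]
```

View pics/w9.png

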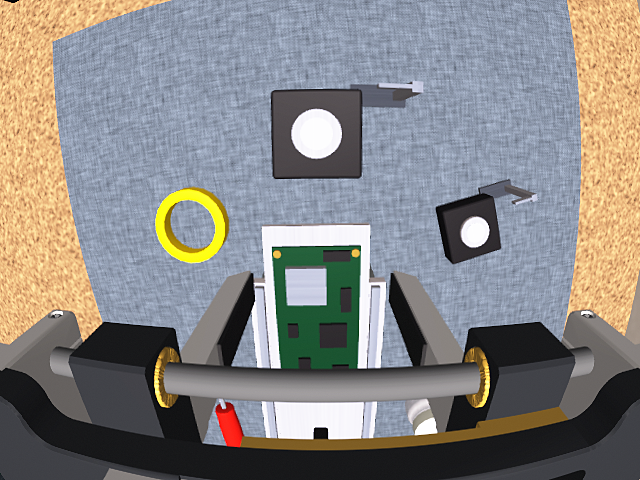

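```bash
python3 - <<'E'
from h import *
im=np.load("w9.npz")["im"]
cv2.imwrite("pics/w9c.png",cv2.resize(im[70:120,345:435],None,fx=8,fy=8,interpolation=cv2.INTER_CUBIC))
cv2.imwrite("pics/w9d.png",cv2.resize(im[210:260,250:385],None,fx=5.5,fy=5.5,interpolation=cv2.INTER_CUBIC))
E
```

```text
(no output)
```

View pics/w9c.png

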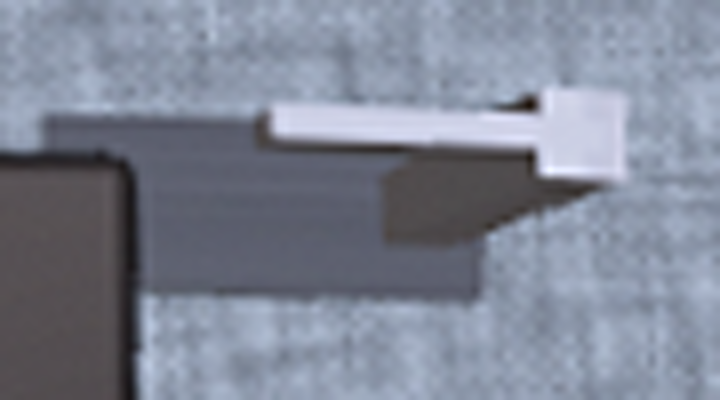

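View pics/w9d.png

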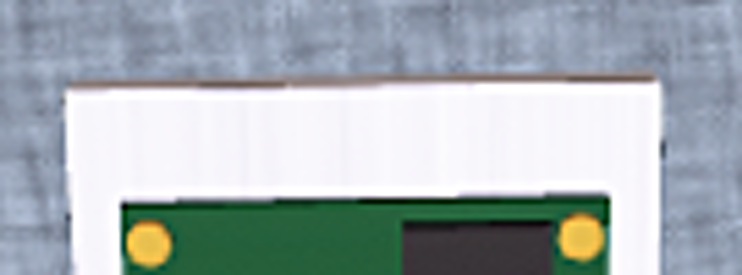

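```bash
python3 - <<'E'
from h import *
from bench import robot
d=np.load("w9.npz");T=d["T"];s=robot.snapshot("wrist");o=robot.get_obs();print(o["tool_pos"],o["ee_rot"])
def at(u,v,z):
    a,q=wray(s,T,u,v); return (a+q*(z-a[2])/q[2])[:2]
O=np.array([.5573,.011]);u=np.array([.105,.9945]);v=np.array([-.9945,.105])
def dk(p): return ((p-O)@u).round(4),((p-O)@v).round(4)
A=lambda x,y:(345+x/8,70+y/8); B=lambda x,y:(250+x/5.5,210+y/5.5)
for z in (.07,.078,.086): print("tip",z,at(*A(270,121),z),dk(at(*A(270,121),z)),"blade root",dk(at(*A(530,129),z)))
for p in ((68,89),(363,85),(658,80)): print("end",at(*B(*p),.078),dk(at(*B(*p),.078)))
sc=robot.snapshot("scene");print([proj(sc,[*at(*A(270,121),.078),.078])])
cv2.imwrite("pics/sc9.png",cv2.resize(sc["color"][250:340,230:350],None,fx=6,fy=6,interpolation=cv2.INTER_CUBIC))
cv2.imwrite("pics/w10.png",s["color"])
E
```

```text
[0.58354102 0.24477987 0.16172366] [-1.57107688e+00 -3.24817348e-04 -1.06615838e-01]
tip 0.07 [0.63573432 0.3560395 ] (np.float64(0.3514), np.float64(-0.0418)) blade root (np.float64(0.352), np.float64(-0.0659))
tip 0.078 [0.6344138  0.35512035] (np.float64(0.3503), np.float64(-0.0406)) blade root (np.float64(0.3509), np.float64(-0.0639))
tip 0.086 [0.63309327 0.3542012 ] (np.float64(0.3493), np.float64(-0.0393)) blade root (np.float64(0.3498), np.float64(-0.062))
end [0.54106891 0.26239219] (np.float64(0.2483), np.float64(0.0425))
end [0.58032061 0.25882644] (np.float64(0.2489), np.float64(0.0031))
end [0.61938526 0.25551668] (np.float64(0.2497), np.float64(-0.0361))
[(np.float64(313.2685166187104), np.float64(301.39340887702406))]
```

View pics/sc9.png

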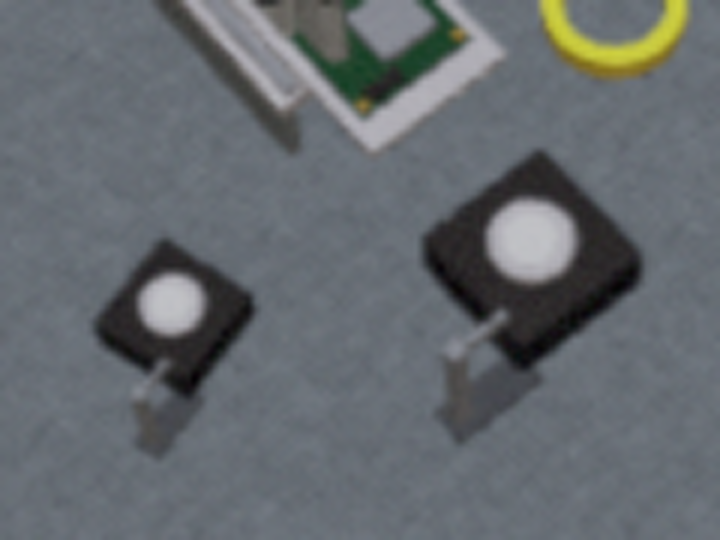

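The tip is at (378.8,85.1) and the plate's end edge at (316,225.4), a gap of about 101.4 mm. In the scene picture the tip lies at (314,303), against a predicted (313,301). I take a second wrist view further out as a check.

```bash
python3 -m creep '[[10,0,40,0,0,0,60],[20,0,70,0,0,0,60],[20,0,70,0,0,0,60],[20,0,70,0,0,0,60]]'
python3 - <<'E'
from h import *
from bench import robot
s=robot.snapshot("wrist");o=robot.get_obs();s=robot.snapshot("wrist");T=wpose(s,o)
print(o["tool_pos"],o["ee_rot"],o["qvel"].round(3))
np.savez("w11.npz",T=T,im=s["color"]);im=s["color"]
for P in ([.6344,.3551,.078],[.5803,.2588,.078]): print(wproj(s,T,P))
u,v=map(int,wproj(s,T,[.6344,.3551,.078])); a=im[v-25:v+25,u-35:u+55]; print("tip crop origin",u-35,v-25)
p,q=map(int,wproj(s,T,[.5803,.2588,.078])); b=im[q-20:q+20,p-60:p+60]; print("end crop origin",p-60,q-20)
cv2.imwrite("pics/w11c.png",np.vstack([cv2.resize(a,(720,400),interpolation=cv2.INTER_CUBIC),cv2.resize(b,(720,200+40),interpolation=cv2.INTER_CUBIC)[:200]]))
E
```

```text
time: 11.8
tool_pos: [0.6104, 0.3124, 0.1613]
ee_rot: [-1.572, 0.0, -0.106]
wrist_force: [0.5, -1.4, 0.1]
width: 0.0718
[0.61048724 0.31227985 0.16164297] [-1.57146727e+00  4.24220512e-05 -1.06129115e-01] [-0.003 -0.009  0.002  0.003 -0.002  0.001]
(np.float64(348.7465047841877), np.float64(179.63235472611373))
(np.float64(290.8219728218362), np.float64(308.86769431090903))
tip crop origin 313 154
end crop origin 230 288
```

View pics/w11c.png

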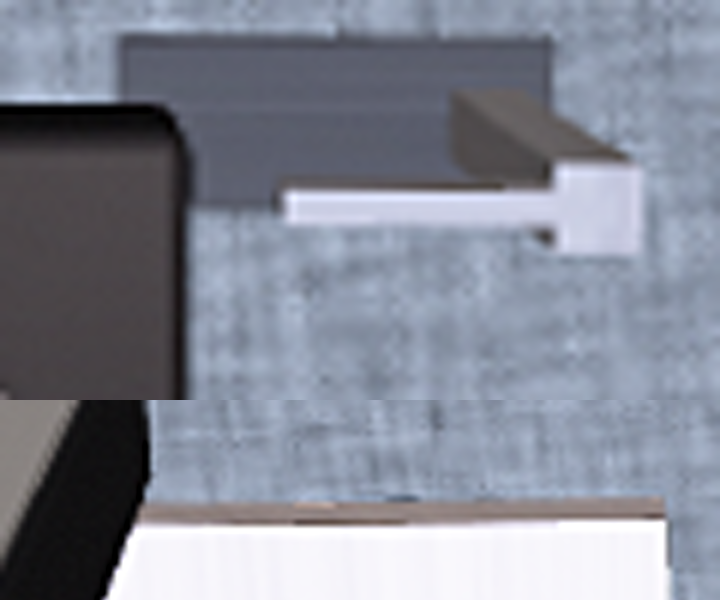

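Second view: tip at (348.0,180.0) against the predicted (348.7,179.6), which also confirms the 78 mm height. The plate edge is at row 308.3 against 308.9. The gap is therefore 101 ±1 mm. I go back to the grip.

```bash
python3 - <<'E'
from h import *
from bench import robot
d=[np.load("w9.npz"),np.load("w11.npz")];s=robot.snapshot("wrist");o=robot.get_obs()
t=tri([wray(s,d[0]["T"],378.75,85.1),wray(s,d[1]["T"],348.0,180.0)]);e=tri([wray(s,d[0]["T"],315.5,225.4),wray(s,d[1]["T"],290.5,308.3)])
print(t,e,(t-e)[:2]@np.array([.105,.9945]))
print(goto(o,[.5612,.0469,.165],-.106))
E
python3 -m creep '[[-5,0,-55,0,0,0,60],[-10,0,-110,0,0,0,60],[-15,0,-165,0,0,0,60],[-20,0,-220,0,0,0,60],[-20,0,-262,0,0,0,60]]'
python3 - <<'E'
from h import *
from bench import robot
s=robot.snapshot("wrist");o=robot.get_obs();s=robot.snapshot("wrist");T=wpose(s,o); cv2.imwrite("pics/w12.png",s["color"])
print(o["tool_pos"],o["ee_rot"],o["qvel"].round(3),goto(o,[.5612,.0469,.084],-.106),wproj(s,T,[.5609,.0469,.124]))
E
```

```text
[0.63394495 0.35502798 0.07965865] [0.57988112 0.25848866 0.07633262] 0.10168505440115584
(array([ -20.9,   -3.1, -269.2]), array([ 0.02, -0.01,  0.02]))
time: 12.58
tool_pos: [0.5622, 0.0524, 0.1621]
ee_rot: [-1.571, -0.001, -0.107]
wrist_force: [-0.7, -0.4, 0.0]
width: 0.0721
[0.56198044 0.04771776 0.16215865] [-1.57579861e+00 -9.29649770e-04 -1.10948086e-01] [ 0.059  0.028 -0.034  0.049 -0.013  0.106] (array([-0.8, 78.2, -0.5]), array([ 0.29, -0.28,  0.05])) (np.float64(320.0218112243658), np.float64(262.7804962852931))
```

View pics/w12.png

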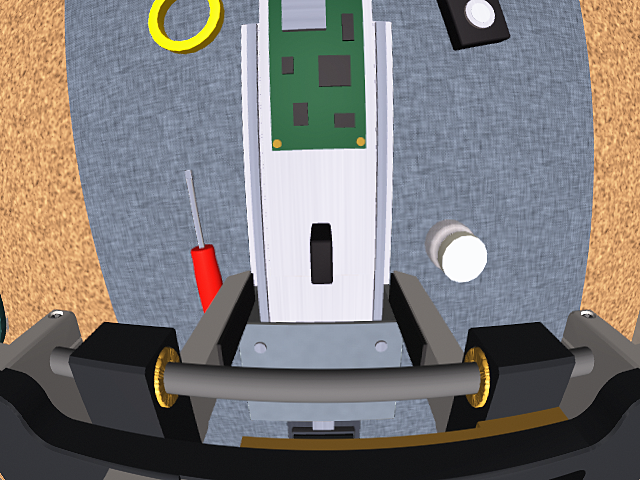

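The grip's top is centred at (321,262), as predicted. Behind the hood the pedal is up again. Next I go down and grip.

```bash
python3 -m creep '[[0,25,0,0,0,0,60],[0,55,0,0,0,0,60],[0,76,0,0,0,0,60],[0,77,0,0,0,0,60],[0,77,0,0,0,0,255]]' && python3 -m creep '[[0,0,0,0,0,0,255],[0,0,0,0,0,0,255],[0,0,0,0,0,0,255],[0,0,0,0,0,0,255],[0,0,0,0,0,0,255]]' && python3 -m creep '[[0,0,0,0,0,0,255],[0,0,0,0,0,0,255]]'
```

```text
time: 13.3
tool_pos: [0.5637, 0.0555, 0.0855]
ee_rot: [-1.571, -0.002, -0.105]
wrist_force: [1.2, 0.8, 0.0]
width: 0.0648
time: 13.92
tool_pos: [0.5632, 0.0551, 0.0845]
ee_rot: [-1.571, 0.0, -0.105]
wrist_force: [-2.6, 0.2, 0.2]
width: 0.0159
time: 14.18
tool_pos: [0.5629, 0.0553, 0.0844]
ee_rot: [-1.571, 0.001, -0.105]
wrist_force: [-1.2, 0.3, 0.2]
width: 0.0136
```

The tool stands 8 mm outward of the grip's centre, because my 262 mm shift was short of the 269 mm needed. I open, centre and grip again.

```bash
python3 -m creep '[[0,0,0,0,0,0,150],[0,0,0,0,0,0,150],[-1,0,-4,0,0,0,150],[-1,0,-8,0,0,0,150],[-1,0,-8,0,0,0,150]]' && python3 -m creep '[[0,0,0,0,0,0,255],[0,0,0,0,0,0,255],[0,0,0,0,0,0,255],[0,0,0,0,0,0,255],[0,0,0,0,0,0,255]]'
```

```text
time: 14.8
tool_pos: [0.5614, 0.0468, 0.0845]
ee_rot: [-1.571, -0.0, -0.106]
wrist_force: [-0.3, -0.8, -0.2]
width: 0.0389
time: 15.42
tool_pos: [0.5614, 0.0474, 0.0845]
ee_rot: [-1.571, -0.0, -0.105]
wrist_force: [0.1, 0.3, 0.6]
width: 0.014
```

```bash
python3 - <<'E'
from h import *
from bench import robot
o=robot.get_obs(); print(o["tool_pos"],o["ee_rot"],o["wrist_force"],o["width"]); s=robot.snapshot("wrist"); cv2.imwrite("pics/w13.png",s["color"])
T=wpose(s,o); print(wproj(s,T,[.5803,.2588,.078]),wproj(s,T,[.5609,.0469,.124]))
E
```

```text
[0.56144721 0.04738539 0.08448184] [-1.57082414e+00 -6.34797997e-05 -1.04675025e-01] [0.1061593  0.34950524 0.61471733] 0.014008861080296425
(np.float64(315.3885592931402), np.float64(-99.92280792606732)) (np.float64(320.60015825006616), np.float64(324.5025708761618))
```

View pics/w13.png

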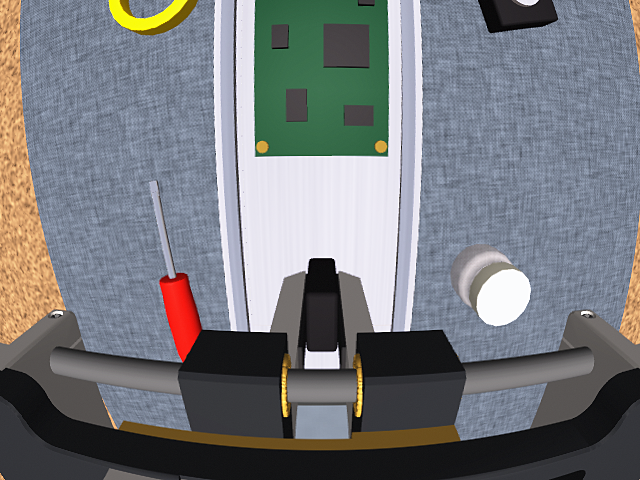

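The grip is held, with 14.0 mm opening and the grip block between the pads at (321,300). Now I slide gently, watching the forces.

```bash
python3 -m creep '[[0,0,4,0,0,0,255],[0,0,12,0,0,0,255],[0,0,21,0,0,0,255],[0,0,30,0,0,0,255],[0,0,38,0,0,0,255]]'
```

```text
time: 16.1
tool_pos: [0.5655, 0.0858, 0.0845]
ee_rot: [-1.571, -0.0, -0.104]
wrist_force: [-0.7, -2.1, -0.2]
width: 0.0136
```

```bash
python3 -m creep '[[0,0,8,0,0,0,255],[0,0,16,0,0,0,255],[0,0,25,0,0,0,255],[0,0,33,0,0,0,255],[0,0,38,0,0,0,255]]'
```

```text
time: 16.73
tool_pos: [0.5694, 0.1234, 0.0845]
ee_rot: [-1.571, -0.0, -0.104]
wrist_force: [-0.5, -2.4, 1.4]
width: 0.0135
```

```bash
python3 -m creep '[[0,0,6,0,0,0,255],[0,0,12,0,0,0,255],[0,0,17,0,0,0,255],[0,0,20,0,0,0,255],[0,0,20,0,0,0,255]]'
python3 - <<'E'
from h import *
from bench import robot
o=robot.get_obs(); print(o["tool_pos"],o["ee_rot"],o["wrist_force"],o["width"])
s=robot.snapshot("wrist"); cv2.imwrite("pics/w14.png",s["color"])
for n,(a,b,c,d),f in (("scene",(270,320,270,340),9),("side",(215,265,320,400),9)):
    s=robot.snapshot(n); cv2.imwrite(f"pics/{n}14.png",cv2.resize(s["color"][a:b,c:d],None,fx=f,fy=f,interpolation=cv2.INTER_CUBIC))
    print(n,"mark",proj(s,[.634,.3550,.078]),"end",proj(s,[.5803+.0101,.2588+.0959,.078]))
    for t in ("plate_end","mark"):
        print(t,[(round(d["p"],2),[round(float(x),4) for x in d["point"]]) for d in robot.landmark_of(t,n)])
E
```

```text
time: 17.35
tool_pos: [0.5715, 0.1433, 0.0845]
ee_rot: [-1.57, -0.0, -0.105]
wrist_force: [-0.2, -1.2, 1.9]
width: 0.0141
[0.57151492 0.14332754 0.08446778] [-1.57009739e+00 -5.83183134e-05 -1.04540118e-01] [-0.2232603  -1.23086455  1.91743002] 0.01414985832333833
scene mark (np.float64(313.3465142124353), np.float64(301.2623311948029)) end (np.float64(324.7228975857424), np.float64(290.5696549874769))
plate_end [(0.58, [0.5904, 0.3539, 0.0808])]
mark [(0.96, [0.6376, 0.3557, 0.0788]), (0.88, [0.7526, 0.2599, 0.0585]), (0.82, [0.3508, 0.6641, 0.1116])]
side mark (np.float64(369.88457480647156), np.float64(217.73708771545)) end (np.float64(353.3208562278008), np.float64(217.6898920169076))
plate_end [(0.57, [0.5952, 0.3548, 0.0817])]
mark [(0.87, [0.7491, 0.2539, 0.0556]), (0.85, [0.3515, 0.6643, 0.1128]), (0.67, [0.6336, 0.3578, 0.0773])]
```

View pics/scene14.png

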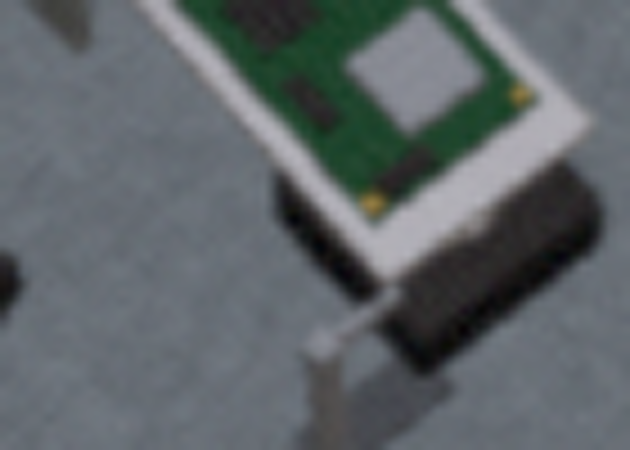

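View pics/side14.png

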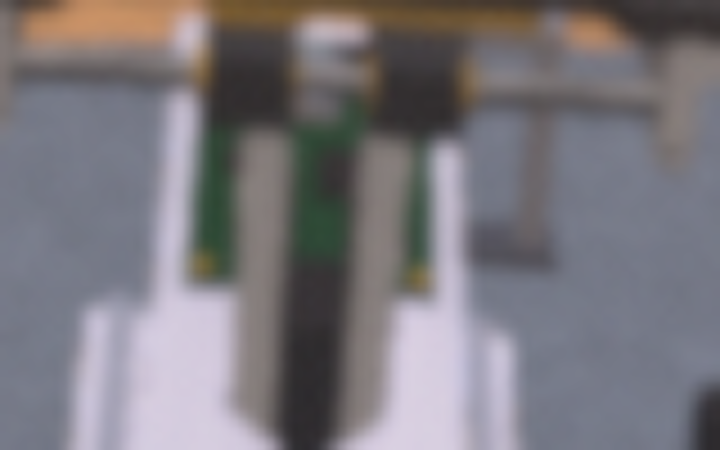

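View pics/w14.png

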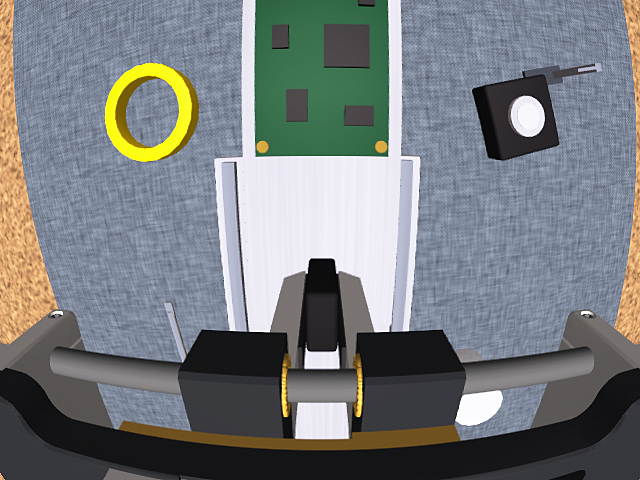

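Board screw holes in the wrist picture are unchanged at (262,147) and (381,147), so nothing slipped. In the scene crop the plate corner (392,283) is a few mm short of the tip (397,291). The measured remainder is about 4.8 mm, and the networks say about 7 mm.

```bash
python3 -m creep '[[0,0,2,0,0,0,255],[0,0,4,0,0,0,255],[0,0,5,0,0,0,255],[0,0,5,0,0,0,255],[0,0,5,0,0,0,255]]'
python3 - <<'E'
from h import *
from bench import robot
o=robot.get_obs(); print(o["tool_pos"],o["ee_rot"],o["wrist_force"],o["width"],o["qvel"].round(3))
s=robot.snapshot("wrist"); cv2.imwrite("pics/w15.png",s["color"])
s=robot.snapshot("scene"); np.save("sc15.npy",s["color"])
cv2.imwrite("pics/sc15.png",cv2.resize(s["color"][285:315,295:345],None,fx=15,fy=15,interpolation=cv2.INTER_CUBIC))
for n in ("scene","side"):
    if n=="side": robot.snapshot("side")
    for t in ("plate_end","mark","jar_mid","tape_mid","screwdriver","pedal_pad"):
        print(n,t,[(round(d["p"],2),[round(float(x),4) for x in d["point"]]) for d in robot.landmark_of(t,n)])
# predicted pixel of edge line for plate exactly at mark, using slide pixels
p0=np.array(proj(s,[.634,.355,.078]));p1=np.array(proj(s,[.634+.00105,.355+.00995,.078]));print("px per 10mm slide",p1-p0)
l1=np.array(proj(s,[.634-.0796,.355+.0084,.078]));print("px per 80mm lateral",l1-p0)
E
```

```text
time: 18.32
tool_pos: [0.572, 0.1475, 0.0845]
ee_rot: [-1.571, -0.0, -0.105]
wrist_force: [-1.4, -3.1, 3.2]
width: 0.0137
[0.57198724 0.14746996 0.08454204] [-1.57132668e+00 -1.89052362e-05 -1.05031498e-01] [-1.35192104 -3.05398215  3.22488954] 0.013661294000930243 [-0.001 -0.001  0.002  0.001 -0.     0.   ]
scene plate_end [(0.81, [0.5915, 0.3576, 0.0786]), (0.73, [0.4561, 0.2581, 0.0044])]
scene mark [(0.92, [0.7512, 0.2561, 0.0585]), (0.65, [0.635, 0.3562, 0.0801]), (0.56, [0.3552, 0.6648, 0.1105]), (0.55, [0.4593, 0.2561, 0.0049])]
scene jar_mid [(0.67, [0.6805, 0.0062, 0.0266])]
scene tape_mid [(0.79, [0.4623, 0.2521, 0.0043])]
scene screwdriver []
scene pedal_pad [(0.94, [0.5347, -0.1901, 0.0712])]
side plate_end [(0.95, [0.5952, 0.3573, 0.0806]), (0.15, [0.5373, -0.1919, 0.0671])]
side mark [(0.64, [0.7479, 0.2545, 0.0598]), (0.61, [0.3538, 0.6627, 0.1144]), (0.42, [0.6344, 0.3565, 0.0791])]
side jar_mid [(0.81, [0.6819, 0.0089, 0.0313])]
side tape_mid [(0.94, [0.4593, 0.2559, 0.0095])]
side screwdriver [(0.62, [0.4453, 0.0337, 0.002])]
side pedal_pad [(0.6, [0.5378, -0.191, 0.0713]), (0.58, [0.4437, 0.0293, 0.0003])]
px per 10mm slide [2.37227295 2.67224956]
px per 80mm lateral [ 22.95961579 -17.26178618]
```

View pics/sc15.png

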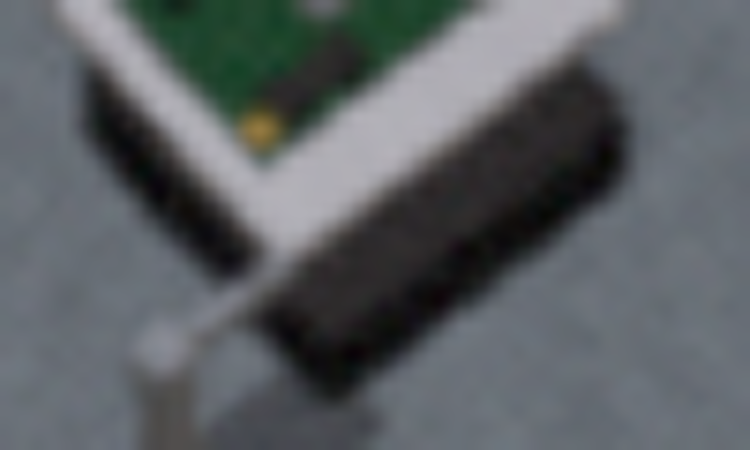

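```bash
python3 - <<'E'
from h import *
im=np.load("sc15.npy")[296:310,304:326]
cv2.imwrite("pics/sc15b.png",cv2.resize(im,None,fx=36,fy=36,interpolation=cv2.INTER_NEAREST))
E
```

```text
(no output)
```

View pics/sc15b.png

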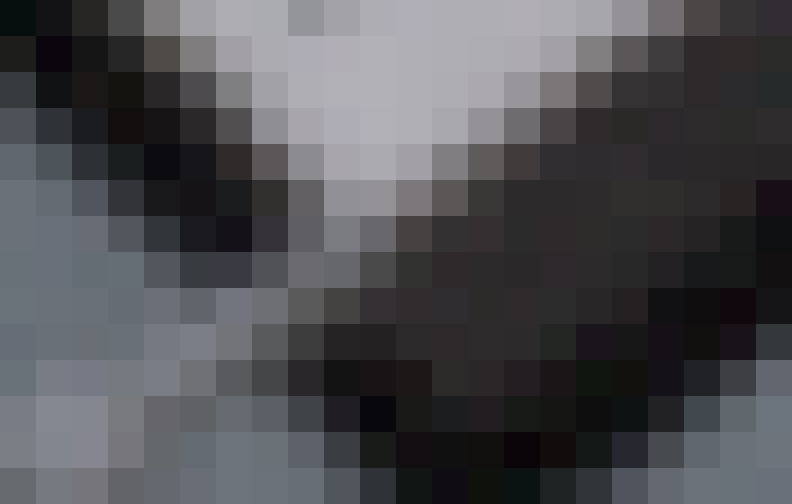

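View pics/w15.png

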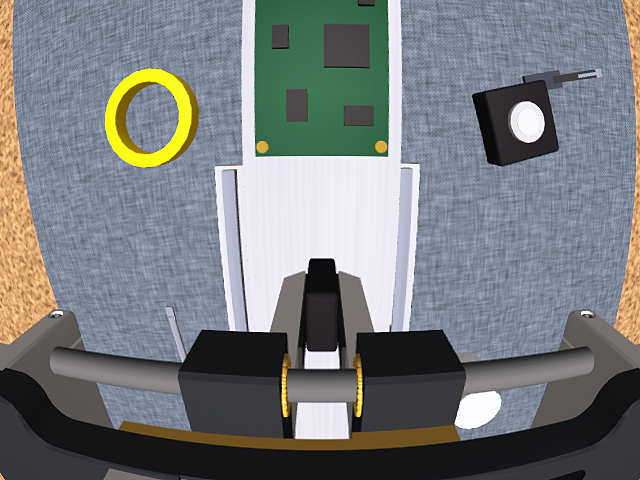

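There has been no slip: the board holes are still at (262,147) and (381,147), and the plate is level between the rails. The arm has moved 100.7 mm of the 101 to 101.7 mm measured. In the enlarged scene crop the plate's edge line meets the blade within about 1 mm. I hold briefly and hand in.

```bash
python3 -m creep '[[0,0,0.5,0,0,0,255],[0,0,0.5,0,0,0,255],[0,0,0.5,0,0,0,255]]' && python3 - <<'E'
from bench import robot
print(robot.close_job())
o=robot.get_obs(); print(o["time"],o["tool_pos"],o["ee_rot"],o["wrist_force"],o["width"])
E
```

```text
time: 19.45
tool_pos: [0.5721, 0.1483, 0.0845]
ee_rot: [-1.571, -0.0, -0.105]
wrist_force: [-1.8, -4.2, 3.7]
width: 0.014
the job is handed in; nothing more can be done
None
the job is handed in; nothing more can be done
```

I pressed the pedal to its stop, took the plate by its grip and slid it about 101.5 mm out. I handed in at about 19.5 s, still holding the plate at the pointer; no verdict was reported.

- **Pedal:** at the stop, force rose to 23.5 N with almost no further travel. Later pictures show the pad back up at 71 mm.
- **Slide distance:** two wrist views measured the gap from the plate's end to the pointer at 101 to 101.7 mm.
- **Grip:** the first grip was opened again so I could look at the pointer. The second sat 8 mm off centre, so I gripped once more, centred.
- **Last checks:** the opening was 14.0 mm on the 14 mm grip. The tool stayed level at constant height, and the board had not moved in the wrist view. The jar and tape roll were within about 8 mm of where they started and the screwdriver within about 2 mm, which is close to the networks' error. The side camera found the screwdriver; the scene camera missed it in the last picture.
- **Disagreement:** just before the last 0.5–0.8 mm nudge, the enlarged scene crop put the edge about 1 mm past the blade's middle. The arm's travel put it 0.3 to 1 mm short, and the networks about 3 mm short. All are inside the 5 mm allowed.

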